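Close the small-parts case: inner flap first, then the lid

ROBOT

A 6-joint arm with a two-finger parallel gripper is mounted at the origin on the work surface. World frame = base frame: x ahead of the robot, y to its left, z up, the work surface at z = 0. Lengths are in m, angles in rad, forces in N, time in s.
With the tool pointing down it reaches from about 0.3 to 0.85 m from the base axis. Payload 5.4 kg.
Tool frame: the origin (TCP) lies on the mounting face of the last link; the fingertips stand 173 mm ahead of it and the grasp point (between the pads) lies 155 mm ahead of it (robot.tcp_to_grasp is the z of the grasp point in the tool frame, in m); z points along the fingers, y is the direction in which the jaws open and shut (so a half turn about z gives the same grasp; the last joint's range is limited). The gripper opens to 85 mm and grips with 20 to 120 N. Pads are 22 mm wide; open, the fingers measure 114 mm over their backs; the gripper's body (76 mm by 85 mm) begins 54 mm behind the grasp point. The pads swing forward as they close: fully open they stand 13 mm farther back than shut.
Start: joints at [-1.431, 0.158, 1.597, -0, 1.386, -0.21], TCP at [0.197, -0.54, 0.405] pointing down, gripper open.
Joint ranges: [-2.91, 2.91], [-0.94, 2.29], [0.18, 2.7], [-1.29, 4.43], [0.17, 2.64], [-3, 3]. Speed limits (rad/s): [2.57, 2.57, 3.14, 3.14, 3.14, 3.14].

INTERFACE

Orientations are given as a unit quaternion [x, y, z, w].
In Python, from bench import robot, capture, get_calibration gives the robot as it stands. The module is installed in compiled form; this text tells all that it offers.
- The arm moves only by the shell command python3 -m crank 'ROWS'. ROWS is JSON, a list of rows, each a list of 3 entries, a list of its own where there are three numbers: the shift along the tool's x, y, z in mm, then the turn, a rotation vector about the tool's x, y, z in degrees, then the closure, from 0 (fully open) to 1 (shut). A call has exactly 10 rows; each row shifts and turns the commanded pose from where the row before left it, along the tool's axes as they then stand; what a row does not reach is not made up. A row lasts 1/12 s, in which the tool goes at most 41.7 mm and 7.16 degrees, less where a joint would pass 70% of its speed; a pose out of reach is approached as far as the arm can. A call with a gripper value outside its range is refused whole. The fingers move at their own pace and stop on an object; the grip force is fixed at half the most. Time passes only in rows, so rows that do not move let the fingers close, or fill a call up. It gives the time, the measured TCP pose, the force and the opening at its end, in the units of the state.
- robot.get_state(): the state, without advancing time (a new reading comes with each control period).
- capture(name): name is "scene" or "top" or "wrist"; returns the picture (400x640x3 uint8, red, green, blue); there is no depth.
- get_calibration(name): a dict with "intrinsics" (3x3 intrinsics, pixels), "dist" ([k1, k2, p1, p2, k3] as OpenCV has them; the pictures are not rectified), "world_from_camera" (4x4, takes a point from camera to world coordinates); the wrist camera has in their place "mount" (4x4, takes a point from camera to tool coordinates, whose origin is the TCP and whose axes are the flange's). Camera axes: x right, y down, z forward; pixel columns grow to the right and rows downward; lengths in m; the calibration is good to about 2 mm. A picture is of the moment at which its call begins: read the wrist's pose just before it. get_calibration takes no time and is no camera call.
- robot.sign_off(): hands the job in, once; it reports no verdict.
The state is a dict: "t": time; "joint_positions": joint angles; "joint_velocities": joint speeds; "effort": joint torques, N m; "eef_pos": TCP position; "tcp_rot": TCP orientation; "ft_force": force on the tool from outside, world axes, zero at the start; "ft_torque": the same for the moment, N m; "width": finger opening in m.
Only numpy, scipy, OpenCV 4.12 (cv2) and the standard library are available. Lean on these libraries where they do the work, as an engineer would, in place of code of your own. Each camera call takes 0.05 s, during which the arm holds its last target.

TASK

Close up the open black parts case on the wiring bench: with the fingertips, first push the upright yellow inner flap over until it lies flat on the compartments, then push the open green lid over and press it fully shut, and finish clear of it. Do not pick anything up, and leave the case, the parts in it and the things around it where they are.

Things in the scene. Friction and masses are not known exactly. Their poses are not given: they have to be found in the camera images.
- case: Black open-topped parts case, loose on the bench but heavy (about 2.5 kg): 200 mm along its x, 220 mm along its y, rim 75 mm above the bench, walls 6 mm. Origin at the centre of its underside, z up. The lid is hinged on the rim at its +x side, the flap near its -x side. Two dividers 42 mm high, along x at y = -35 and +35 mm, part the inside.
- lid (a joint): Opening angle of the green lid in rad: 0 = shut, lying on the rim; 1.57 = standing upright; it starts leaning back past upright, 1.65 to 1.85 (stop at 1.9). A stiff friction hinge: it stays wherever it is left, and takes 2 to 4 N at its free edge to move.
- lid_hinge (a point): Middle of the lid's hinge line (along the case's y), on the rim at case x = +100 mm, 75 mm up, in the plane of the lid's inner face (its underside when shut). Axes are the lid's own: shut, they match the case's; -x always points from hinge to free edge, z out of the outer face (up when shut, away from the flap when upright).
- lid_edge (a point): Middle of the lid's free edge, on its outer face; 85 mm above the bench when shut, about 275 mm when upright. The lid is a flat green panel, 200 mm from hinge to free edge, 220 mm wide along the hinge, 10 mm thick, about 0.35 kg. Axes as for lid_hinge.
- flap (a joint): Angle of the yellow flap in rad: 0 = folded flat over the compartments (rests on a stop there); 1.57 = upright; it starts at 1.35 to 1.6. It folds over towards the lid hinge (case +x). A light friction hinge: it stays wherever it is left, under 1.5 N at its free edge moves it. While it stands up the lid cannot shut.
- flap_hinge (a point): Middle of the flap's hinge line (along the case's y), at case x = -75 mm, 50 mm up, in the plane of its lower face. Axes are the flap's own: x always points from hinge to free edge, z out of its upper face (when upright: away from the lid, to the case's -x). Flat, the upper face is 54 mm above the bench, 21 mm below the rim.
- flap_edge (a point): Middle of the flap's free edge, on its upper face; about 160 mm above the bench when upright, at case x = +35 mm when flat. The flap is a flat yellow plate, 110 mm from hinge to free edge, 196 mm wide, 4 mm thick, with an orange strip along its free edge. Axes as for flap_hinge.
- relay: Loose clear relay with a black foot, 45 x 28 x 26 mm, lying in a compartment of the case; origin at the centre of its underside.
- terminals: Loose green terminal strip, 60 x 30 x 30 mm, lying in a compartment of the case; origin at the centre of its underside.
- breaker: Loose white breaker with a black toggle, 55 x 36 x 32 mm, lying in a compartment of the case; origin at the centre of its underside.
- screwdriver: Loose red-handled screwdriver, 190 mm long, about 30 mm high, lying on the bench at the flap side of the case; not to be moved.
- jar: Loose jar with a blue cap, 56 mm across, 75 mm high, standing by the case's -y end; origin at the centre of its underside; not to be moved.
- tape: Loose blue roll of tape, 72 mm across, 19 mm high, lying by the case's +y end; not to be moved.
- rail: Loose piece of aluminium mounting rail, 150 x 35 x 7.5 mm, lying on the bench behind the lid; origin at the centre of its underside; not to be moved.
- driver: Loose black cordless screwdriver with a red collar, 220 mm long, 48 mm high, lying to the robot's right; not to be moved.
Mind the look-alikes: they are no part of the job. What is shaped like the relay but pink or red is not meant. Of the things that look like the terminals, the larger one is meant.

How it is judged:
On the way, in this order (a step that is already met when the one before it is completed fails the run):
1. the flap lies flat while the lid still stands open (value of joint flap below 0.1 rad and value of joint lid above 0.8 rad), for 0.2 s.
2. the lid is shut over the flap (value of joint lid below 0.05 rad and value of joint flap below 0.1 rad), for 0.2 s.
At the end, for the whole second after the job is handed in: The flap is within 0.1 rad of flat and the lid within 0.05 rad (10 mm at its edge) of shut, at rest; the case stands on the bench within 40 mm of where it was, the three parts lie in it, and the things around it are within 40 mm of where they were (all of step 2 and velocity of joint lid below 0.05 rad/s and linear speed of case below 0.02 m/s and height (world z) of case below 0.008 m and distance of each of case, screwdriver, jar, tape, rail, driver from where it was at the start of the episode below 0.04 m and z of each of relay, terminals, breaker in the frame of case below 0.03 m); the robot touches nothing.
It fails at once if the case is lifted, tipped or pushed away (more than 15 mm up, 0.15 rad, or 40 mm) (height (world z) of case above 0.015 m or angle between case's own z axis and vertical above 0.15 rad or distance of case from where it was at the start of the episode above 0.04 m).
It fails at once if a part is lifted in or taken out of the case (z of any of relay, terminals, breaker in the frame of case above 0.04 m).
It fails at once if a thing beside the case (screwdriver, jar, tape, rail, cordless screwdriver) is picked up or moved more than 40 mm (distance of any of screwdriver, jar, tape, rail, driver from where it was at the start of the episode above 0.04 m).
It also fails if it takes over 58 s, if anything falls off the work surface, if the arm or the gripper's body presses on something with over 40 N, if the wrist force passes 120 N, or if a joint passes its speed limit or range.

## Working session

There is one attempt and no reset: what is moved stays moved. The work goes in short steps, Python scripts to look and compute and a shell command to move; the robot and the scene stay as the last step left them, time stands still between calls to the robot, and variables do not carry over. Pictures are saved under pics/ and viewed, and the job is handed in when it is done.

```bash
mkdir -p pics
python3 - <<'E'
from bench import robot,capture,get_calibration
import cv2
print(robot.get_state())
for n in ("scene","top"):
    cv2.imwrite(f"pics/{n}0.png",capture(n)[:,:,::-1])
    c=get_calibration(n);print(n,c)
E
```

```text
{'t': 0.0, 'joint_positions': array([-1.43108285e+00,  1.59043031e-01,  1.59824974e+00, -1.40645586e-05,
        1.38619936e+00, -2.10124847e-01]), 'joint_velocities': array([ 1.09029679e-03,  3.86440651e-05, -9.05207798e-04,  7.88373037e-04,
       -1.12340418e-04,  1.03667673e-03]), 'effort': array([-1.63845732e-03, -3.96006346e+01, -3.31428730e+01, -4.07028601e-04,
        8.34882259e-03, -3.40589018e-06]), 'eef_pos': array([ 0.19700336, -0.5398959 ,  0.4037112 ]), 'tcp_rot': array([ 9.84739940e-01,  1.74029734e-01,  2.65220624e-05, -9.49395168e-04]), 'ft_force': array([-0.11259986, -0.44849841, -0.17773749]), 'ft_torque': array([-0.00101283,  0.03434084, -0.05931526]), 'width': 0.0855704656370914}
scene {'intrinsics': array([[392.97137406,   0.        , 322.47449382],
       [  0.        , 392.97137406, 197.94710589],
       [  0.        ,   0.        ,   1.        ]]), 'dist': array([0.02379343, 0.        , 0.        , 0.        , 0.        ]), 'world_from_camera': array([[ 0.73299862,  0.42580412, -0.53047514,  0.99556053],
       [ 0.68008401, -0.47490005,  0.55852994, -0.57001996],
       [-0.01409832, -0.77016933, -0.63768365,  0.63393383],
       [ 0.        ,  0.        ,  0.        ,  1.        ]])}
top {'intrinsics': array([[437.78761361,   0.        , 324.68130282],
       [  0.        , 437.78761361, 203.43128664],
       [  0.        ,   0.        ,   1.        ]]), 'dist': array([0.02774043, 0.        , 0.        , 0.        , 0.        ]), 'world_from_camera': array([[-0.01889062, -0.9838043 ,  0.1782477 ,  0.35821739],
       [-0.99960118,  0.01484092, -0.02402571, -0.07095015],
       [ 0.02099123, -0.17863047, -0.98369229,  1.19229825],
       [ 0.        ,  0.        ,  0.        ,  1.        ]])}
```

View pics/scene0.png

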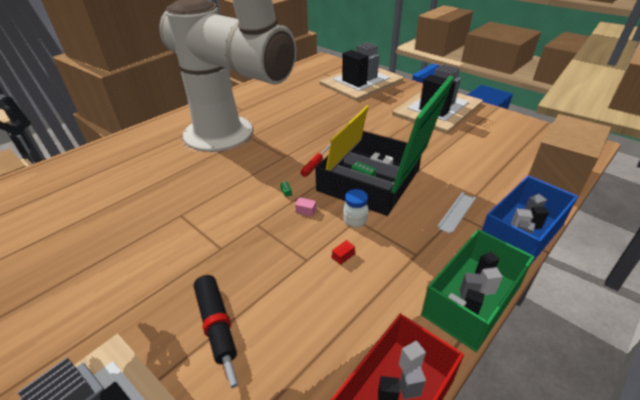

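View pics/top0.png

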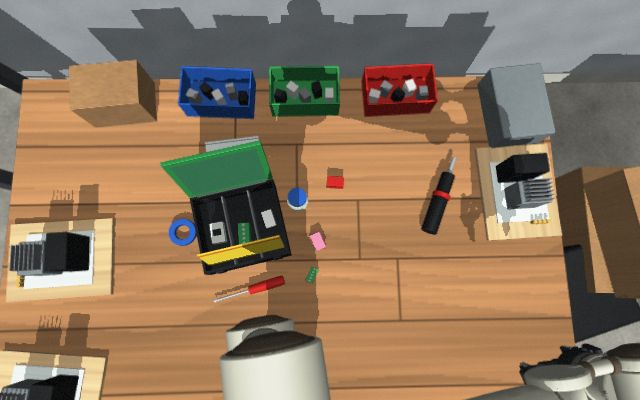

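The top view shows the case at about (240,230), the green lid leaning back at (220,168), the yellow flap at (240,252) and the jar at (297,198). The pink and red blocks and the small green strip are look-alikes outside the case, and none of them has to be touched. I'll enlarge the case area to get the corners.

Run:
```python
import cv2
a=cv2.imread("pics/top0.png")[125:310,145:345]
cv2.imwrite("pics/topc.png",cv2.resize(a,None,fx=3.2,fy=3.2,interpolation=cv2.INTER_CUBIC)[:600])
a=cv2.imread("pics/scene0.png")[70:240,270:480]
cv2.imwrite("pics/scenec.png",cv2.resize(a,None,fx=3.5,fy=3.5,interpolation=cv2.INTER_CUBIC)[:600])
```

```text
(no output)
```

View pics/topc.png

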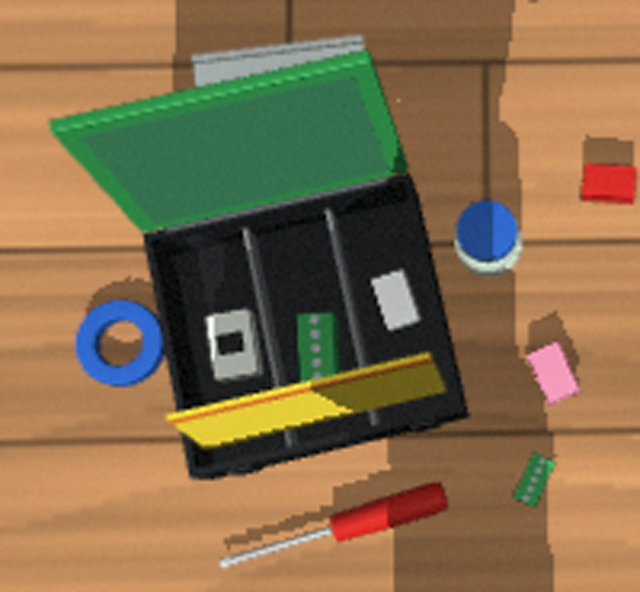

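View pics/scenec.png

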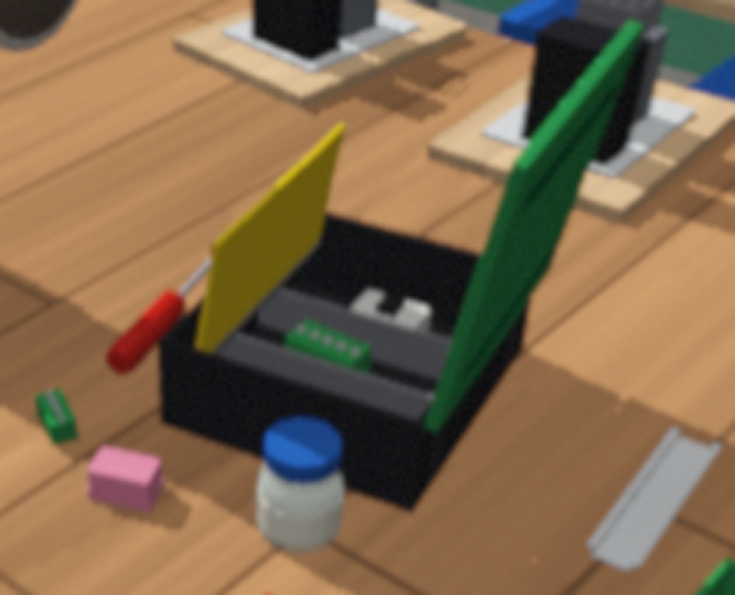

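Top crop: rim corners are at about (412,180), (466,412), (190,475) and (147,237). The flap edge runs (168,418)–(432,356) and the lid edge (52,125)–(368,55). Scene crop: flap edge (343,125)–(215,247), lid edge (637,28)–(520,160).

```bash
cat > h.py <<'E'
import numpy as np, cv2
from bench import robot,capture,get_calibration
def ray(n,uv,T=None):
    c=get_calibration(n); T=c["world_from_camera"] if T is None else T
    p=cv2.undistortPoints(np.array([[uv]],float),c["intrinsics"],c["dist"])[0,0]
    d=T[:3,:3]@np.array([p[0],p[1],1]); return T[:3,3],d/np.linalg.norm(d)
def onz(n,uv,z):
    o,d=ray(n,uv); return o+d*(z-o[2])/d[2]
def tri(u1,u2):
    a,d=ray("top",u1); b,e=ray("scene",u2)
    s=np.linalg.lstsq(np.c_[d,-e],b-a,rcond=None)[0]
    p,q=a+s[0]*d,b+s[1]*e; return (p+q)/2,np.linalg.norm(p-q)
def tc(x,y): return (x/3.2+145-.35,y/3.2+125-.35)
def sc(x,y): return (x/3.5+270-.36,y/3.5+70-.36)
E
python3 - <<'E'
from h import *
np.set_printoptions(precision=4,suppress=True)
C=np.array([onz("top",tc(*p),.075) for p in [(412,180),(466,412),(190,475),(147,237)]])
print(C); m=C.mean(0)
ex=(C[0]+C[3]-C[1]-C[2]);ey=(C[2]+C[3]-C[0]-C[1])
print("centre",m,"len",np.linalg.norm(ex)/2,np.linalg.norm(ey)/2)
yx=np.arctan2(ex[1],ex[0]);yy=np.arctan2(-ey[0],ey[1]);print("yaw",yx,yy)
yaw=(yx+yy)/2;R=np.array([[np.cos(yaw),-np.sin(yaw)],[np.sin(yaw),np.cos(yaw)]])
for nm,t,s in [("flapL",(168,418),(343,125)),("flapR",(432,356),(215,247)),("lidL",(52,122),(637,28)),("lidR",(368,54),(520,160))]:
    p,g=tri(tc(*t),sc(*s)); print(nm,p,g,"case",R.T@(p[:2]-m[:2]))
for nm,z,t in [("scr",.03,(445,497)),("scrtip",.01,(222,564)),("jar",.075,(487,230)),("tape",.019,(119,343)),("driver",.03,None)]:
    if t: p=onz("top",tc(*t),z);print(nm,p,R.T@(p[:2]-m[:2]))
E
```

```text
[[ 0.6225  0.0345  0.075 ]
 [ 0.4332 -0.0085  0.075 ]
 [ 0.3882  0.2068  0.075 ]
 [ 0.5782  0.247   0.075 ]]
centre [0.5055 0.12   0.075 ] len 0.19415078030527172 0.21850922192996575
yaw 0.2160135678541987 0.20558859045288286
flapL [0.4283 0.2042 0.159 ] 0.0029412919243970693 case [-0.0579  0.0985]
flapR [0.4705 0.0129 0.157 ] 0.0031596553708865714 case [-0.0567 -0.0973]
lidL [0.6197 0.2575 0.2695] 2.7202081752990457e-05 case [0.1404 0.1106]
lidR [0.6643 0.0461 0.2745] 0.001500484842832228 case [ 0.1398 -0.1054]
scr [0.3676 0.0114 0.03  ] [-0.1576 -0.0773]
scrtip [0.3176 0.1947 0.01  ] [-0.1681  0.1124]
jar [ 0.58   -0.0262  0.075 ] [ 0.0422 -0.1585]
tape [0.4996 0.2828 0.019 ] [0.0283 0.1604]
```

```bash
python3 -m crank '[[[0,0,0],[0,0,4],1],[[0,0,0],[0,0,4],1],[[15,-30,0],[0,0,0],1],[[15,-30,0],[0,0,0],1],[[15,-30,0],[0,0,0],1],[[15,-30,0],[0,0,0],1],[[15,-30,0],[0,0,0],1],[[15,-30,0],[0,0,0],1],[[15,-30,0],[0,0,0],1],[[15,-30,0],[0,0,0],1]]'
cat >> h.py <<'E'
from scipy.spatial.transform import Rotation as Ro
def st():
    s=robot.get_state(); yaw=.211;R=np.array([[np.cos(yaw),-np.sin(yaw)],[np.sin(yaw),np.cos(yaw)]])
    M=Ro.from_quat(s["tcp_rot"]).as_matrix(); tip=s["eef_pos"]+M[:,2]*.173
    c=R.T@(tip[:2]-[.5055,.12])
    print("t %.2f tip case mm %s z %.1f"%(s["t"],np.round(c*1000,1),tip[2]*1000),"toolyaw",round(np.arctan2(M[1,0],M[0,0]),3),"zax",np.round(M[:,2],3),"F",np.round(s["ft_force"],1),"w",round(s["width"],4),"q",np.round(s["joint_positions"],2))
E
python3 -c "from h import *;st()"
```

```text
t: 0.93
eef_pos: [0.2643, -0.2787, 0.4042]
tcp_rot: [0.995, 0.105, -0.0, -0.0]
ft_force: [0.6, -0.1, 0.8]
width: 0.0
t 0.93 tip case mm [-319.3 -339.2] z 231.2 toolyaw 0.21 zax [-0.     0.001 -1.   ] F [ 0.6 -0.1  0.8] w 0.0 q [-1.13 -0.38  2.09  0.    1.43  0.23]
```

```bash
python3 -m crank '[[[19,-34,0],[0,0,0],1],[[19,-34,0],[0,0,0],1],[[19,-34,0],[0,0,0],1],[[19,-34,0],[0,0,0],1],[[19,-34,0],[0,0,0],1],[[19,-34,0],[0,0,0],1],[[19,-34,0],[0,0,0],1],[[19,-34,0],[0,0,0],1],[[19,-34,0],[0,0,0],1],[[19,-34,0],[0,0,0],1]]'
python3 -c "from h import *;st()"
```

```text
t: 1.77
eef_pos: [0.379, 0.094, 0.4046]
tcp_rot: [0.994, 0.105, 0.0, 0.0]
ft_force: [0.8, -0.2, 0.2]
width: 0.0004
t 1.77 tip case mm [-129.1    1. ] z 231.6 toolyaw 0.211 zax [ 0. -0. -1.] F [ 0.8 -0.2  0.2] w 0.0004 q [-0.07 -0.36  2.07 -0.    1.42  1.29]
```

```bash
python3 -m crank '[[[0,0,20],[0,0,0],1],[[0,0,20],[0,0,0],1],[[0,0,20],[0,0,0],1],[[0,0,20],[0,0,0],1],[[5,0,11],[0,0,0],1],[[10,0,0],[0,0,0],1],[[10,0,0],[0,0,0],1],[[10,0,0],[0,0,0],1],[[5,0,0],[0,0,0],1],[[0,0,0],[0,0,0],1]]'
python3 - <<'E'
from h import *
st();cv2.imwrite("pics/w1.png",capture("wrist")[:,:,::-1]);a=capture("scene")[30:240,200:480,::-1]
cv2.imwrite("pics/s1.png",cv2.resize(a,None,fx=2.8,fy=2.8))
E
```

```text
t: 2.6
eef_pos: [0.4188, 0.1001, 0.3136]
tcp_rot: [0.994, 0.105, -0.0, -0.0]
ft_force: [0.3, 0.1, -0.2]
width: -0.0001
t 2.60 tip case mm [-89.   -1.2] z 140.6 toolyaw 0.21 zax [-0.  0. -1.] F [ 0.3  0.1 -0.2] w -0.0001 q [-0.05 -0.13  2.08  0.    1.2   1.31]
```

View pics/s1.png

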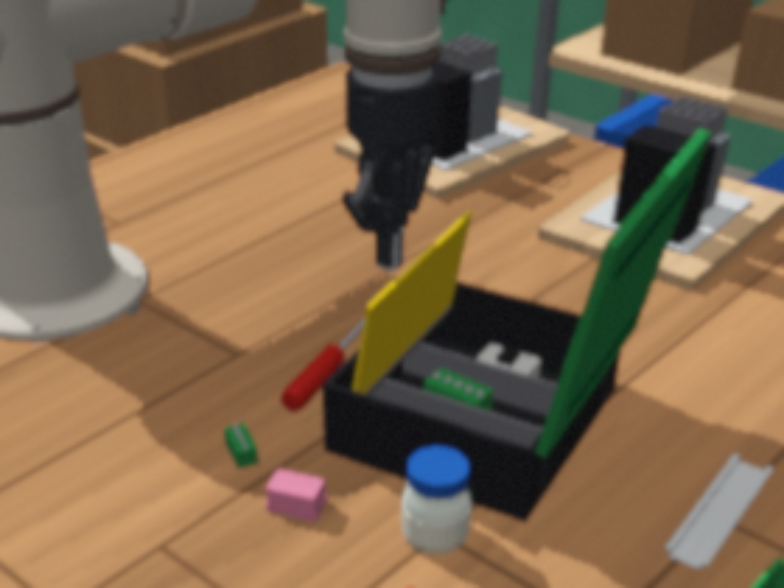

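The scene view shows the fingertips at (390,262), just behind the flap (top edge (470,218)–(362,310)), with no contact. Now I'll push it over along its arc.

```bash
python3 -m crank '[[[14,0,0],[0,0,0],1],[[13,0,3],[0,0,0],1],[[13,0,5],[0,0,0],1],[[12,0,7],[0,0,0],1],[[11,0,8],[0,0,0],1],[[9,0,10],[0,0,0],1],[[8,0,11],[0,0,0],1],[[5,0,10],[0,0,0],1],[[4,0,10],[0,0,0],1],[[0,0,0],[0,0,0],1]]'
python3 - <<'E'
from h import *
st();a=capture("scene")[30:240,200:480,::-1]
cv2.imwrite("pics/s2.png",cv2.resize(a,None,fx=2.8,fy=2.8))
E
```

```text
t: 3.53
eef_pos: [0.5046, 0.1186, 0.2479]
tcp_rot: [0.994, 0.105, -0.002, -0.0]
ft_force: [1.0, 1.0, 0.9]
width: -0.0
t 3.53 tip case mm [-1.8 -1.1] z 74.9 toolyaw 0.21 zax [-0.003 -0.    -1.   ] F [1.  1.  0.9] w -0.0 q [-0.    0.2   1.89 -0.    1.06  1.36]
```

View pics/s2.png

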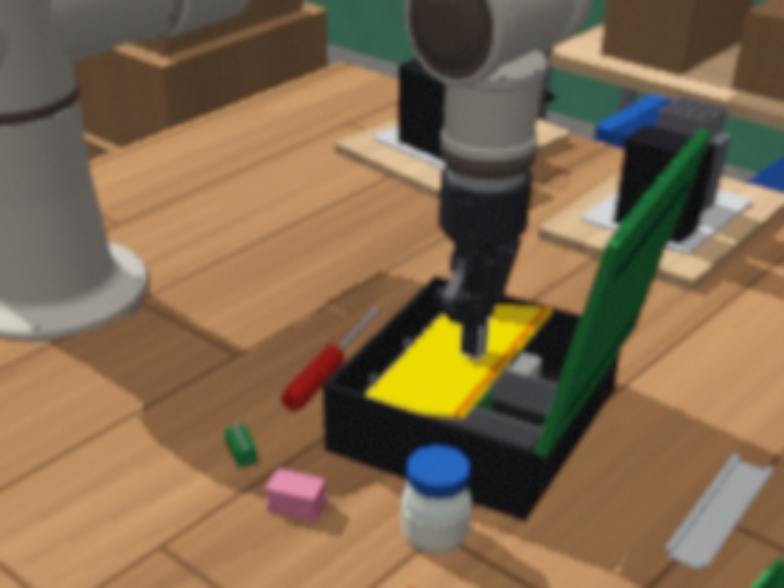

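The flap is nearly down, with its orange strip at about (505,360). Next I press gently down to about 52 mm.

```bash
python3 -m crank '[[[2,0,5],[0,0,0],1],[[1,0,5],[0,0,0],1],[[1,0,4],[0,0,0],1],[[0,0,4],[0,0,0],1],[[0,0,3],[0,0,0],1],[[0,0,2],[0,0,0],1],[[0,0,0],[0,0,0],1],[[0,0,0],[0,0,0],1],[[0,0,0],[0,0,0],1],[[0,0,0],[0,0,0],1]]'
python3 - <<'E'
from h import *
st()
E
```

```text
t: 4.42
eef_pos: [0.5093, 0.1195, 0.2274]
tcp_rot: [0.994, 0.105, -0.0, 0.0]
ft_force: [-4.5, -0.2, 6.5]
width: 0.0001
t 4.42 tip case mm [ 3.5 -1.3] z 54.4 toolyaw 0.21 zax [-0. -0. -1.] F [-4.5 -0.2  6.5] w 0.0001 q [-0.    0.24  1.88 -0.    1.02  1.36]
```

Contact is against the stop: the tip is at 54.4 mm with 6.5 N. Now I lift straight up and look.

```bash
python3 -m crank '[[[0,0,2],[0,0,0],1],[[0,0,0],[0,0,0],1],[[0,0,-10],[0,0,0],1],[[-5,0,-30],[0,0,0],1],[[-5,0,-35],[0,0,0],1],[[0,0,-38],[0,0,0],1],[[0,0,-38],[0,0,0],1],[[0,0,-38],[0,0,0],1],[[0,0,-38],[0,0,0],1],[[0,0,-38],[0,0,0],1]]'
python3 - <<'E'
from h import *
st();a=capture("scene")[30:240,200:480,::-1]
cv2.imwrite("pics/s3.png",cv2.resize(a,None,fx=2.8,fy=2.8))
a=capture("top")[125:310,145:345,::-1]
cv2.imwrite("pics/t3.png",cv2.resize(a,None,fx=3.2,fy=3.2))
E
```

```text
t: 5.25
eef_pos: [0.4989, 0.1174, 0.4916]
tcp_rot: [0.994, 0.105, 0.0, 0.0]
ft_force: [1.4, -0.1, -0.4]
width: 0.0002
t 5.25 tip case mm [-6.9 -1.1] z 318.6 toolyaw 0.21 zax [ 0. -0. -1.] F [ 1.4 -0.1 -0.4] w 0.0002 q [-0.   -0.05  1.64 -0.    1.55  1.36]
```

View pics/s3.png

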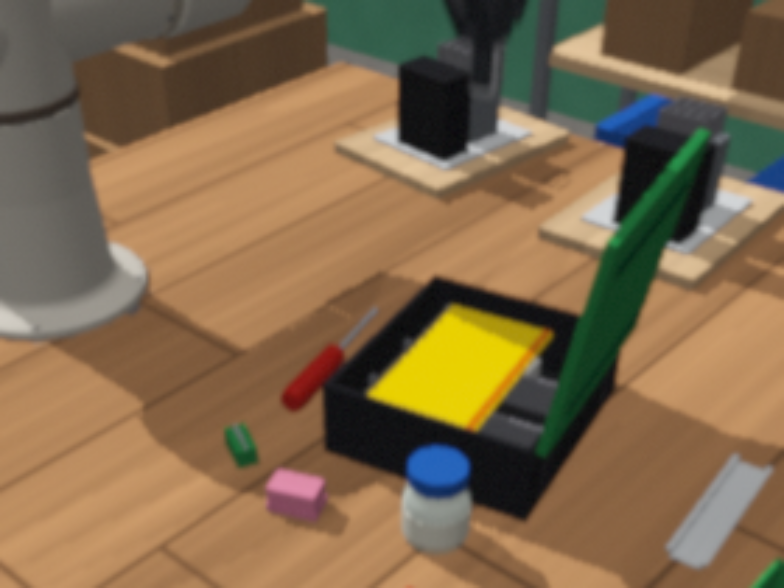

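View pics/t3.png

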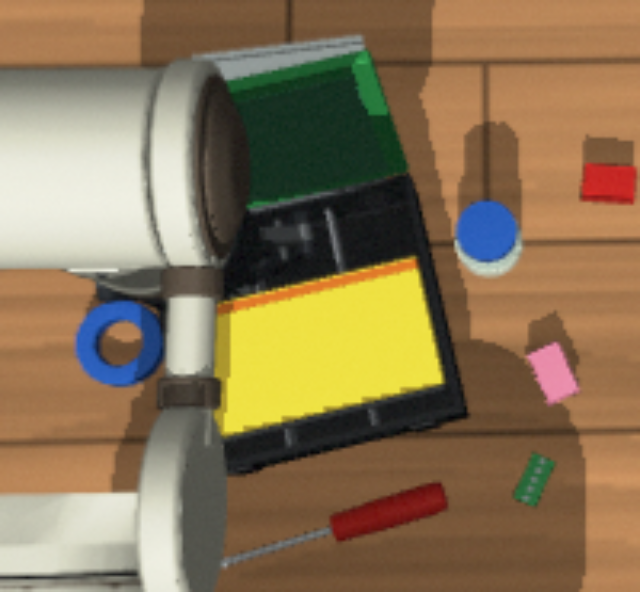

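Flap flat, strip at (552,332)–(470,430) in the scene view; case and parts are unmoved. A quick height check of the flap corner, then over the lid.

```bash
python3 - <<'E'
from h import *
print(tri(tc(416,260),(471/2.8+200-.3,429/2.8+30-.3)))
E
python3 -m crank '[[[0,0,-20],[0,0,0],1],[[15,0,-5],[0,0,0],1],[[25,0,0],[0,0,0],1],[[25,0,0],[0,0,0],1],[[25,0,0],[0,0,0],1],[[25,0,0],[0,0,0],1],[[25,0,0],[0,0,0],1],[[25,0,0],[0,0,0],1],[[25,0,0],[0,0,0],1],[[7,0,0],[0,0,0],1]]'
python3 -c "from h import *;st()"
```

```text
(array([0.56187891, 0.0358594 , 0.06559866]), np.float64(0.010929132145714279))
t: 6.18
eef_pos: [0.6945, 0.1587, 0.5119]
tcp_rot: [0.994, 0.105, -0.001, -0.0]
ft_force: [-1.0, 0.0, -0.8]
width: -0.0002
t 6.18 tip case mm [192.5  -1.6] z 338.9 toolyaw 0.21 zax [-0.002  0.    -1.   ] F [-1.   0.  -0.8] w -0.0002 q [0.06 0.49 0.98 0.   1.67 1.42]
```

The two rays miss each other by 11 mm, so that height can't be trusted. I'll check properly by projecting the expected flat-flap edge into both views.

Run:
```python
from h import *
yaw=.211;R=np.array([[np.cos(yaw),-np.sin(yaw)],[np.sin(yaw),np.cos(yaw)]])
for n,(x0,x1,y0,y1) in {"scene":(300,430,90,220),"top":(180,310,170,290)}.items():
    im=capture(n)[:,:,::-1].copy(); c=get_calibration(n);T=np.linalg.inv(c["world_from_camera"])
    a=cv2.resize(im[y0:y1,x0:x1],None,fx=4.5,fy=4.5,interpolation=cv2.INTER_CUBIC)
    for th,col in ((0,(255,0,255)),(.1,(255,255,0))):
      for y in (-.098,0,.098):
        X=-.075+.11*np.cos(th)-.004*np.sin(th);z=.05+.11*np.sin(th)+.004*np.cos(th)
        w=np.r_[R@[X,y]+[.5055,.12],z]
        p=cv2.projectPoints(w[None],cv2.Rodrigues(T[:3,:3])[0],T[:3,3],c["intrinsics"],c["dist"])[0][0,0]
        cv2.circle(a,(int((p[0]-x0+.5)*4.5),int((p[1]-y0+.5)*4.5)),3,col,-1)
    cv2.imwrite(f"pics/{n}4.png",a)
```

```text
(no output)
```

View pics/scene4.png

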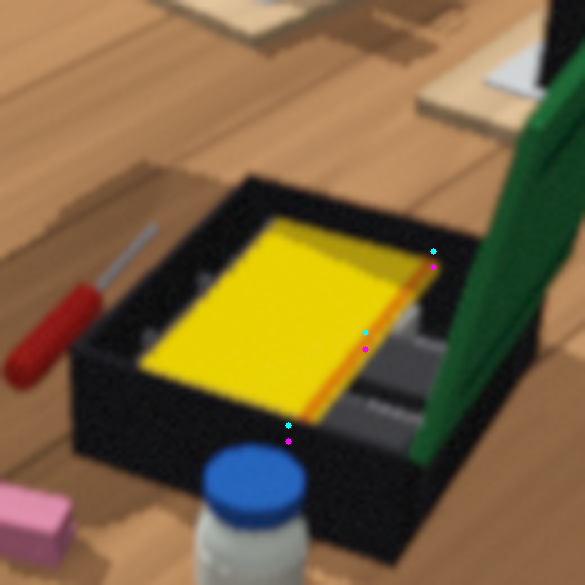

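View pics/top4.png

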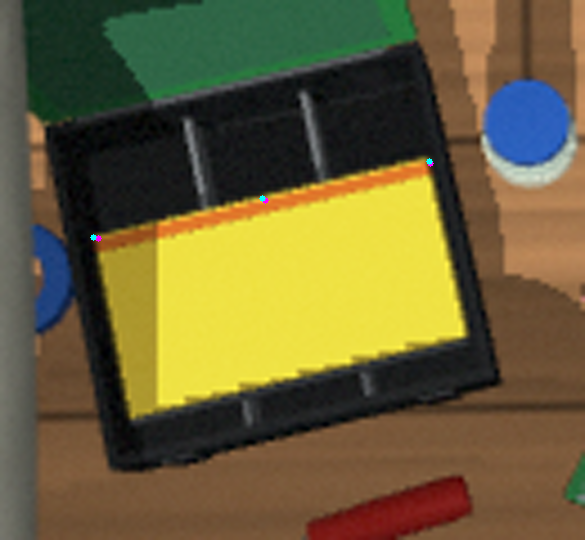

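The top view matches the flat prediction. In the scene view the far corner (438,266) fits 0 rad (433,268) and not 0.1 rad (433,251); the near corner is hidden by the rim, which explains the bad triangulation. The flap is flat, so I go down behind the lid.

```bash
python3 -m crank '[[[0,0,15],[0,0,0],1],[[0,0,20],[0,0,0],1],[[0,0,20],[0,0,0],1],[[0,0,20],[0,0,0],1],[[0,0,18],[0,0,0],1],[[-6,0,0],[0,0,0],1],[[-6,0,0],[0,0,0],1],[[-6,0,0],[0,0,0],1],[[-5,0,0],[0,0,0],1],[[0,0,0],[0,0,0],1]]'
python3 - <<'E'
from h import *
st();a=capture("scene")[0:240,200:480,::-1]
cv2.imwrite("pics/s5.png",cv2.resize(a,None,fx=2.5,fy=2.5))
E
```

```text
t: 7.12
eef_pos: [0.6689, 0.1536, 0.4241]
tcp_rot: [0.994, 0.105, 0.001, 0.0]
ft_force: [-0.1, -0.7, 0.2]
width: 0.0002
t 7.12 tip case mm [167.3  -1.4] z 251.1 toolyaw 0.21 zax [ 0.003  0.    -1.   ] F [-0.1 -0.7  0.2] w 0.0002 q [ 0.05  0.43  1.22 -0.    1.48  1.41]
```

View pics/s5.png

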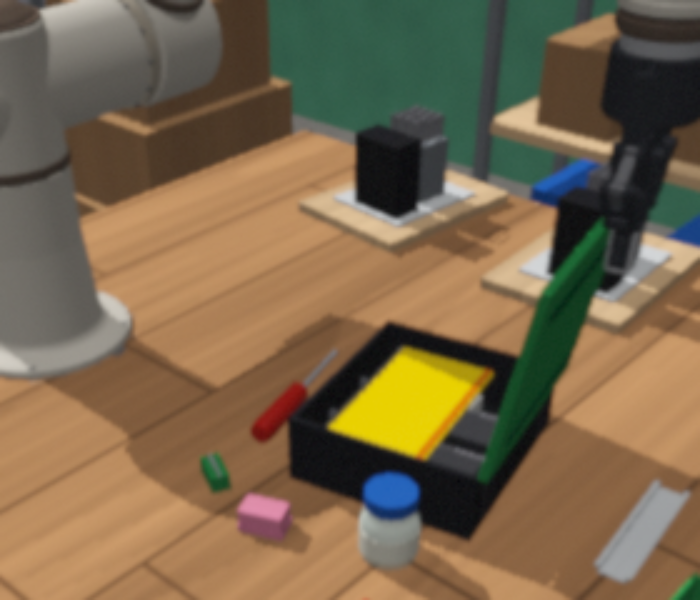

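The fingertips are just behind the lid's upper edge at about (615,280). Now push it over along its arc.

```bash
python3 -m crank '[[[-8,0,3],[0,0,0],1],[[-9,0,1],[0,0,0],1],[[-10,0,0],[0,0,0],1],[[-10,0,0],[0,0,0],1],[[-10,0,0],[0,0,0],1],[[-10,0,0],[0,0,0],1],[[-10,0,0],[0,0,0],1],[[-10,0,0],[0,0,0],1],[[-10,0,1],[0,0,0],1],[[-6,0,1],[0,0,0],1]]'
python3 - <<'E'
from h import *
st();a=capture("scene")[0:240,200:480,::-1]
cv2.imwrite("pics/s6.png",cv2.resize(a,None,fx=2.5,fy=2.5))
E
```

```text
t: 8.0
eef_pos: [0.5786, 0.1341, 0.4167]
tcp_rot: [0.994, 0.105, 0.002, 0.0]
ft_force: [2.7, -0.5, -1.4]
width: 0.0004
t 8.00 tip case mm [75.  -1.7] z 243.7 toolyaw 0.21 zax [ 0.003 -0.    -1.   ] F [ 2.7 -0.5 -1.4] w 0.0004 q [ 0.02  0.2   1.53 -0.    1.41  1.39]
```

View pics/s6.png

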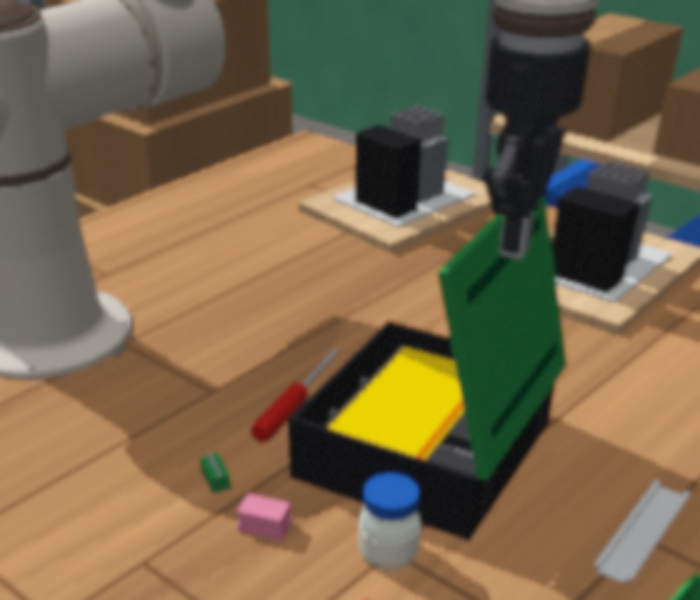

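The lid is past upright, tipping towards shut, and the case hasn't moved. Continue along the arc.

```bash
python3 -m crank '[[[-13,0,2],[0,0,0],1],[[-13,0,3],[0,0,0],1],[[-12,0,5],[0,0,0],1],[[-12,0,6],[0,0,0],1],[[-11,0,7],[0,0,0],1],[[-11,0,8],[0,0,0],1],[[-10,0,8],[0,0,0],1],[[-9,0,9],[0,0,0],1],[[-9,0,11],[0,0,0],1],[[-8,0,11],[0,0,0],1]]'
python3 -c "from h import *;st()"
```

```text
t: 8.88
eef_pos: [0.4732, 0.1116, 0.3465]
tcp_rot: [0.994, 0.105, 0.001, 0.0]
ft_force: [1.1, -0.7, 2.3]
width: -0.0
t 8.88 tip case mm [-33.   -1.6] z 173.5 toolyaw 0.21 zax [ 0.002 -0.    -1.   ] F [ 1.1 -0.7  2.3] w -0.0 q [-0.02 -0.02  1.9  -0.    1.26  1.34]
```

```bash
python3 -m crank '[[[-7,0,11],[0,0,0],1],[[-6,0,11],[0,0,0],1],[[-4,0,10],[0,0,0],1],[[-4,0,10],[0,0,0],1],[[-3,0,10],[0,0,0],1],[[-2,0,10],[0,0,0],1],[[-2,0,10],[0,0,0],1],[[-1,0,8],[0,0,0],1],[[0,0,5],[0,0,0],1],[[0,0,3],[0,0,0],1]]'
python3 -c "from h import *;st()"
```

```text
t: 9.72
eef_pos: [0.4447, 0.1058, 0.2586]
tcp_rot: [0.994, 0.105, -0.002, -0.0]
ft_force: [-16.3, -0.7, 37.1]
width: 0.0
t 9.72 tip case mm [-63.   -1.1] z 85.6 toolyaw 0.211 zax [-0.003 -0.    -1.   ] F [-16.3  -0.7  37.1] w 0.0 q [-0.03  0.03  2.05 -0.    1.07  1.33]
```

```bash
python3 -m crank '[[[0,0,0],[0,0,0],1],[[0,0,0],[0,0,0],1],[[0,0,0],[0,0,0],1],[[0,0,0],[0,0,0],1],[[0,0,-2],[0,0,0],1],[[0,0,-10],[0,0,0],1],[[0,0,-25],[0,0,0],1],[[0,0,-30],[0,0,0],1],[[0,0,-35],[0,0,0],1],[[0,0,-35],[0,0,0],1]]'
python3 -m crank '[[[0,0,-30],[0,0,0],1],[[-10,30,-10],[0,0,0],1],[[-15,40,0],[0,0,0],1],[[-15,38,0],[0,0,0],1],[[-15,38,0],[0,0,0],1],[[-15,38,0],[0,0,0],1],[[-15,38,0],[0,0,0],1],[[-15,38,0],[0,0,0],1],[[0,0,0],[0,0,0],1],[[0,0,0],[0,0,0],1]]'
python3 - <<'E'
from h import *
st()
yaw=.211;R=np.array([[np.cos(yaw),-np.sin(yaw)],[np.sin(yaw),np.cos(yaw)]])
for n,(x0,x1,y0,y1) in {"scene":(270,430,90,220),"top":(160,310,170,290)}.items():
    im=capture(n)[:,:,::-1].copy(); cv2.imwrite(f"pics/{n}7full.png",im);c=get_calibration(n);T=np.linalg.inv(c["world_from_camera"])
    a=cv2.resize(im[y0:y1,x0:x1],None,fx=4.5,fy=4.5,interpolation=cv2.INTER_CUBIC)
    for th,col in ((0,(255,0,255)),(.05,(255,255,0))):
      for y in (-.11,.11):
        X=.1-.2*np.cos(th)+.01*np.sin(th);z=.075+.2*np.sin(th)+.01*np.cos(th)
        w=np.r_[R@[X,y]+[.5055,.12],z]
        p=cv2.projectPoints(w[None],cv2.Rodrigues(T[:3,:3])[0],T[:3,3],c["intrinsics"],c["dist"])[0][0,0]
        cv2.circle(a,(int((p[0]-x0+.5)*4.5),int((p[1]-y0+.5)*4.5)),3,col,-1)
    cv2.imwrite(f"pics/{n}7.png",a)
E
```

```text
t: 10.55
eef_pos: [0.4443, 0.1058, 0.3961]
tcp_rot: [0.994, 0.105, -0.0, -0.0]
ft_force: [1.3, 0.1, 0.5]
width: -0.0001
t: 11.38
eef_pos: [0.4009, -0.17, 0.4349]
tcp_rot: [0.995, 0.103, 0.0, -0.0]
ft_force: [-0.3, 1.2, 1.1]
width: 0.0002
t 11.38 tip case mm [-163.  -261.6] z 261.9 toolyaw 0.206 zax [ 0.     0.001 -1.   ] F [-0.3  1.2  1.1] w 0.0002 q [-0.68 -0.24  1.92  0.    1.46  0.68]
```

View pics/scene7.png

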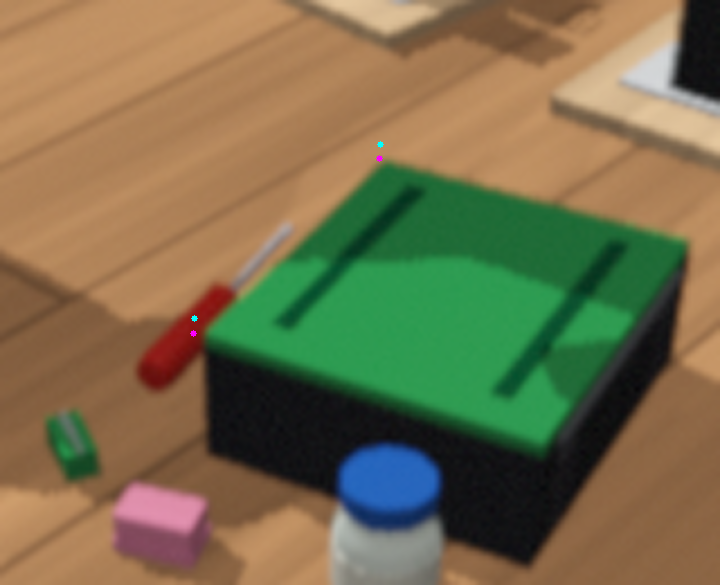

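View pics/top7.png

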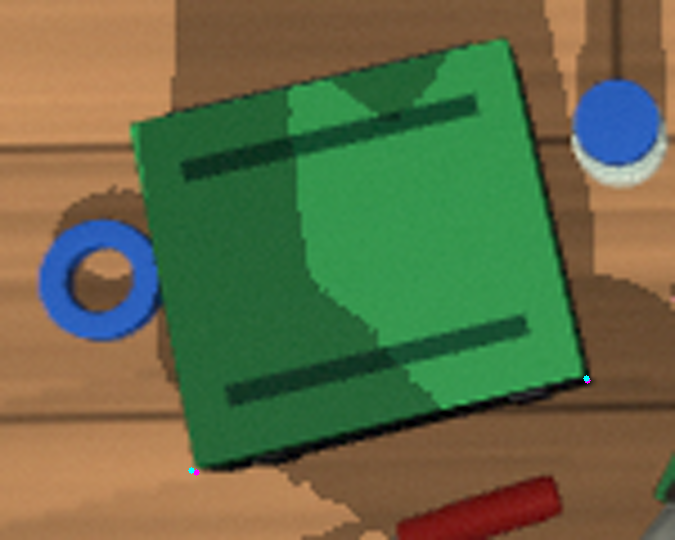

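View pics/top7full.png

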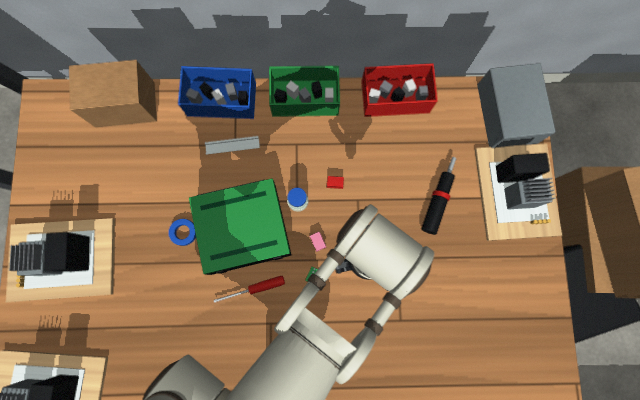

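The lid lies flat on the rim. Its free-edge corners fall on or just below the 0 rad projection and away from 0.05 rad. The case, screwdriver, jar, tape, rail and driver look unmoved, and the arm is clear.

```bash
python3 -c "
from bench import robot;print(robot.sign_off())"
```

```text
the job is handed in; nothing more can be done
None
```

The parts case is closed and the job is handed in, with the last move ending at about 11.4 s of the 58 s. I pushed the yellow flap over along its arc and pressed it onto its stop. Then I went over the open green lid, pushed it over from behind, pressed it shut and moved the arm clear. The sign-off reported no verdict.

- **Flap:** the fingertip stopped at 54.4 mm with 6.5 N on it. Projecting the flat position into both views matched 0 rad, not 0.1. An earlier triangulation of one flap corner gave 66 mm, but the near rim hid that corner, so I discarded it.
- **Lid:** the fingertip stopped at 85.6 mm, pressing with about 37 N on the shut lid. In the final scene view the lid's free-edge corners lay a few pixels off the 0 rad projection, on the side away from 0.05 rad. I put that down to a few millimetres of error in my estimate of the case's position.
- **Surroundings:** in the final top view the case, screwdriver, jar, tape, rail and cordless screwdriver look unmoved, and the arm touches nothing. I checked this by eye and did not measure it. The parts are hidden under the lid. The tool only entered the case down to the flap, and the parts looked undisturbed before the lid was closed.

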